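# Clamp a small paint tin in the bench shaker

## Task

Get the tin with the colour-wheel label ready for shaking: set it down upright on the tin shaker's platform, between the V-shaped saddle and the clamp pad. Then press the clamp's snap button flush and slide the sleeve on to the next hole, so that the button springs out there and the pad holds the tin in the saddle. Don't drop the tin, and leave the other two tins where they stand.

Things in the scene. Friction and masses are not known exactly. Their poses are not given: they have to be found in the camera images.
- shaker: Bench tin shaker, fixed: grey housing 160 x 330 mm, aluminium platform. Origin: on the bench under its middle, z up; yaw varies. The clamp runs along its y at x = 0. From -y to +y: V saddle with two black rubber cheeks, bay with a black mat (top 70 mm above the bench, x -65 to +65), round clamp pad, sleeve, grey post at y = +139 mm. No part is higher than 142 mm above the bench.
- tin_seat (a point): Spot on the mat (70 mm above the bench, at 0, -110 mm in the shaker's frame) under the axis of a 62 mm tin that stands home against both cheeks. They touch it on its -y side, 12 to 48 mm above the mat; nothing stands beside it towards +x and -x. As found, the pad's face is 68 mm from this axis, so a tin set down up to 30 mm short (to +y) fits, and the closing pad pushes it home.
- colour_tin: The tin to be clamped: small closed tin with a rainbow colour wheel on its label, 62 mm across, 74 mm high, about 0.18 kg, loose. Origin: centre of its underside, z up. Its place among the three tins varies.
- tin_low: Bystander: small tin, white label with a broad blue band along its top, 62 mm across, 62 mm high, loose. Origin: centre of its underside.
- tin_mid: Bystander: small tin, white label with a small blue picture and a thin blue line below it, 62 mm across, 68 mm high, loose. Origin: centre of its underside.
- button_top (a point): Crown of the brass snap button, a dome 12 mm across. It sits in the fixed inner tube, does not travel with the sleeve, and stands 5 mm proud of the sleeve's flat top (127 mm above the bench) through one of three 13 mm holes, 40 mm apart along the sleeve. As found at (0, 10, 132) mm in the shaker's frame.
- snap_button (a joint): How far the button is pressed in, m: 0 = fully out, 0.005 = flush with the sleeve's top (5.5 N), 0.007 = under the sleeve's wall, as between holes. Out, it locks the sleeve; pressed flush, its dome slips under the edge of the hole when the sleeve is pushed, and it springs out at the next hole by itself. A fingertip wider than the hole stops at flush.
- clamp_sleeve (a joint): Travel of the sleeve (square aluminium tube, 30 mm wide, sliding over the inner tube) towards the saddle, along the shaker's -y, m: 0 = as found, first hole (for 102 mm tins); 0.040 = second hole (for 62 mm tins); 0.080 = third. The holes allow 0.5 mm of play. It takes 2 to 3 N to slide, 10 to 15 N to leave a hole with the button pressed, about 5 N more to press the pad on the tin.
- thumb_lip (a point): Travels with the sleeve: middle of the face of the black thumb lip (30 mm wide, 9 mm high above the sleeve's top) by the hole in use at the start, 4.5 mm above the sleeve's top. The face looks to +y and is 13 mm from the hole's centre, on the saddle side: a finger pressing the button can push the sleeve along by it. On the other side of the hole the top is free for 22 mm, up to the next lip.
- clamp_pad: Round black rubber pad, 36 mm across, sprung, on the sleeve's end; its origin is the centre of its face towards the tin, 35 mm above the mat. With the sleeve at the second hole and the tin home, the tin presses it back 2.5 mm (about 5 N).

How it is judged:
On the way, in this order (a step that is already met when the one before it is completed fails the run):
1. the colour-wheel tin stands in the bay, let go, with the clamp still at its first hole (horizontal distance between colour_tin and tin_seat below 0.045 m and z of colour_tin in the frame of tin_seat between -0.004 and 0.004 m and angle between colour_tin's own z axis and vertical below 0.06 rad and contact force between the fingers and colour_tin below 0.1 N and value of joint clamp_sleeve below 0.004 m), for 0.2 s.
2. the snap button is pressed flush (value of joint snap_button above 0.0042 m), for 0.05 s.
3. the sleeve is at the second hole and the button has sprung out (value of joint clamp_sleeve between 0.0375 and 0.0425 m and value of joint snap_button below 0.001 m), for 0.1 s.
At the end, for the whole second after the job is handed in: Sleeve at the second hole (40 mm, within 1.5 mm) with the button out again (within 1 mm); colour-wheel tin upright (within 0.06 rad) on the mat, within 5 mm of its place in the saddle, pressed by the pad with more than 1 N, at rest; nothing held (value of joint clamp_sleeve between 0.0385 and 0.0415 m and value of joint snap_button below 0.001 m and distance between colour_tin and tin_seat below 0.005 m and angle between colour_tin's own z axis and vertical below 0.06 rad and contact force between clamp_pad and colour_tin above 1 N and linear speed of colour_tin below 0.02 m/s); the robot touches nothing.
It fails at once if one of the other two tins is moved more than 30 mm (distance of any of tin_low, tin_mid from where it was at the start of the episode above 0.03 m).
It fails at once if the colour-wheel tin is tipped by more than 0.6 rad (angle between colour_tin's own z axis and vertical above 0.6 rad).
It fails at once if the colour-wheel tin falls freely (faster than 0.7 m/s while no finger touches it) (linear speed of colour_tin above 0.7 m/s and contact force between the fingers and colour_tin below 0.1 N).
It also fails if it takes over 43 s, if anything falls off the work surface, if the arm or the gripper's body presses on something with over 40 N, if the wrist force passes 120 N, or if a joint passes its speed limit or range.

## Robot

A 6-joint arm with a two-finger parallel gripper is mounted at the origin on a cart in front of the work surface, level with it; the furniture and walls round the work are solid. World frame = base frame: x ahead of the robot, y to its left, z up, the work surface at z = 0. Lengths are in m, angles in rad, forces in N, time in s.
With the tool pointing down it reaches from about 0.3 to 0.75 m from the base axis. Payload 8.5 kg.
Tool frame: the origin (TCP) lies at the very end of the fingers, on their centre line; the grasp point (between the pads) lies 19 mm behind it; z points along the fingers, y is the line along which they close (so a half turn about z gives the same grasp; the last joint's range is limited). The gripper opens to 85 mm and grips with 20 to 120 N. Pads are 22 mm wide; open, the fingers measure 114 mm over their backs; the gripper's body (76 mm by 85 mm) begins 54 mm behind the grasp point. The pads swing forward as they close: fully open they stand 13 mm farther back than shut.
Start: joints at [1.096, 0.381, 1.297, -0, 1.464, -0.215], TCP at [0.141, 0.532, 0.231] pointing down, gripper open.
Joint ranges: [-3.11, 3.11], [-0.89, 2.33], [0.22, 2.48], [-1.42, 4.56], [0.17, 2.85], [-2.88, 2.88]. Speed limits (rad/s): [2.39, 2.39, 3.14, 3.14, 3.14, 3.14].

## Interface

Orientations are given as a rotation vector (axis times angle).
In Python, from station import ctrl, imaging gives the robot as it stands. Calls block until the motion is done:
- ctrl.move_pose(position, orientation): joint-space move of the TCP to a pose.
- ctrl.movel(position, frame=None, max_speed=0.15): straight line of the TCP; frame=None keeps the orientation; max_speed is the mean speed in m/s.
- ctrl.set_joints(angles): joint-space move.
- ctrl.move_gripper(opening, strength=None): opening from 0.0 (shut) to 1.0 (fully open); strength is the grip in N (None keeps the last); returns when the fingers have stopped.
- ctrl.wait(seconds).
- ctrl.ik(position, orientation): joint angles nearest the present ones, or None.
- imaging.grab_frame(name): name is "scene" or "top" or "wrist"; returns a dict with "color" (420x560x3 uint8, blue, green, red), "depth" (420x560 float32, m along the optical axis (not along the pixel's ray), 0 where there is no reading), "fx", "fy", "cx", "cy" (pixels), "world_to_cam" (4x4, takes a point from world to camera coordinates); the wrist camera has in their place "T_tool_cam" (4x4, takes a point from camera to tool coordinates, whose origin is the TCP and whose axes are the flange's). Camera axes: x right, y down, z forward; pixel columns grow to the right and rows downward; lengths in m; the calibration is good to about 2 mm. A picture is of the moment at which its call begins: read the wrist's pose just before it.
A pose or a line that the arm cannot do raises ctrl.PlanningError and nothing moves.
- ctrl.close_job(): hands the job in; it is judged then, once.
Readings, each from a call of its own:
- ctrl.read_clock(): time.
- ctrl.read_qpos(): joint angles.
- ctrl.read_qvel(): joint speeds.
- ctrl.read_joint_torque(): joint torques, N m.
- ctrl.read_eef_pos(): TCP position.
- ctrl.read_tcp_rot(): TCP orientation.
- ctrl.read_force(): force on the tool from outside, world axes, zero at the start.
- ctrl.read_ft_torque(): the same for the moment, N m.
- ctrl.read_gripper_width(): opening from 0.0 (shut) to 1.0 (fully open).
- ctrl.read_gripper_force(): force on a finger pad.
Only numpy, scipy, OpenCV 4.12 (cv2) and the standard library are available. Lean on these libraries where they do the work, as an engineer would, in place of code of your own. Each camera call takes 0.05 s, during which the arm holds its last target. There are 200 camera calls.

## Working session

There is one attempt and no reset: what is moved stays moved. The work goes in short steps, each a Python script; the robot and the scene stay as the last script left them, time stands still between calls to the robot, and variables do not carry over. Pictures are saved under pics/ and viewed, at most 10 in all, crops included, and the job is handed in when it is done.

```bash
ls; mkdir -p pics; python3 - <<'E'
from station import ctrl, imaging
import cv2,numpy as np,pickle
fs={n:imaging.grab_frame(n) for n in("scene","top")}
pickle.dump(fs,open("f0.pkl","wb"))
cv2.imwrite("pics/a.png",fs["scene"]["color"]);cv2.imwrite("pics/b.png",fs["top"]["color"])
print(ctrl.read_clock(),ctrl.read_tcp_rot(),ctrl.read_gripper_width())
for f in fs.values():print(f["fx"],f["cx"],f["cy"],np.round(f["world_to_cam"],3))
E
```

```text
pics
0.1 [-4.06882662e-01 -3.11469468e+00  1.87916371e-03] 0.9996861793537725
513.5767217298543 281.915292019752 208.80009344555674 [[ 0.657 -0.754  0.002 -0.419]
 [-0.288 -0.253 -0.924  0.237]
 [ 0.697  0.606 -0.383  0.839]
 [ 0.     0.     0.     1.   ]]
495.405217194984 278.10602717759593 210.9929093549831 [[-0.013 -0.999 -0.037 -0.086]
 [-0.99   0.018 -0.14   0.521]
 [ 0.14   0.035 -0.989  1.127]
 [ 0.     0.     0.     1.   ]]
```

View pics/a.png

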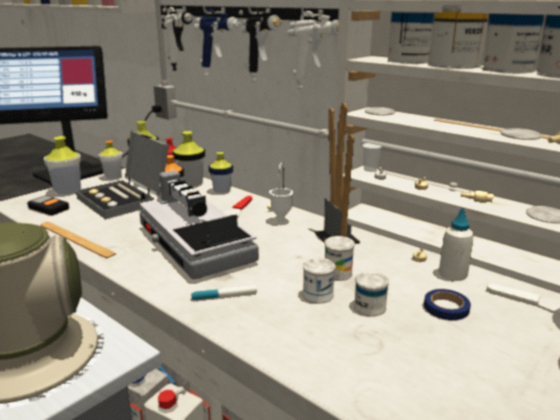

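View pics/b.png

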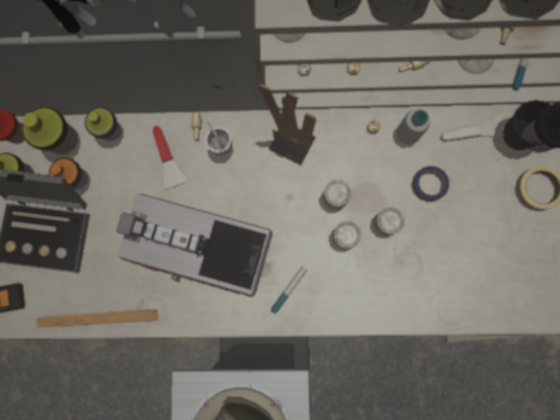

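The scene view shows three tins: the colour-wheel tin at the back (339,257), the thin-line tin at (319,280) and the broad-band tin at (371,293). In the top view they are at (337,194), (346,235) and (389,222), and the shaker is at (195,245) with its mat/saddle end on the right.

```bash
cat > h.py <<'E'
import numpy as np,cv2,pickle
def cloud(f,T=None):
    T=np.linalg.inv(f["world_to_cam"]) if T is None else T
    v,u=np.mgrid[:420,:560];d=f["depth"]
    P=np.stack([(u-f["cx"])/f["fx"]*d,(v-f["cy"])/f["fy"]*d,d],-1)
    W=P@T[:3,:3].T+T[:3,3]; W[d==0]=np.nan
    return W
def ray(f,u,v,z,T=None):
    T=np.linalg.inv(f["world_to_cam"]) if T is None else T
    r=T[:3,:3]@[(u-f["cx"])/f["fx"],(v-f["cy"])/f["fy"],1]
    return T[:3,3]+r*(z-T[2,3])/r[2]
E
python3 - <<'E'
from h import *
f=pickle.load(open("f0.pkl","rb"))["top"];W=cloud(f);z=W[...,2]
for n,(u,v) in dict(col=(337,194),mid=(346,235),low=(389,222)).items():
    s=(slice(v-20,v+21),slice(u-20,u+21));w=W[s].reshape(-1,3);m=w[:,2]>.045
    h=np.nanmedian(w[m,2]);t=w[abs(w[:,2]-h)<.006]
    (c,r)=cv2.minEnclosingCircle(t[:,:2].astype(np.float32));print(n,h,len(t),c,r,t[:,:2].mean(0))
m=np.zeros((420,560),np.uint8);m[185:305,105:285]=1
hs=((z>.03)&(z<.16)&(m>0)).astype(np.uint8)
n,l,st,_=cv2.connectedComponentsWithStats(hs);i=1+st[1:,4].argmax();p=W[(l==i)][:,:2].astype(np.float32)
print("rect",cv2.minAreaRect(p),st[i])
for a,b in((.05,.085),(.06,.08),(.115,.145)):
    q=W[(l==i)&(z>a)&(z<b)];print(a,b,len(q),np.median(q[:,2]),cv2.minAreaRect(q[:,:2].astype(np.float32)))
c=f["color"][185:305,105:285];cv2.imwrite("pics/c.png",cv2.convertScaleAbs(cv2.resize(c,None,fx=4.4,fy=4.4,interpolation=2),alpha=1.6))
E
```

```text
col 0.0719497037235235 578 (0.5554050207138062, -0.23107846081256866) 0.031278133392333984 [ 0.55540021 -0.2312994 ]
mid 0.06594382682023125 587 (0.46058985590934753, -0.2510600984096527) 0.03123333305120468 [ 0.46037634 -0.25103043]
low 0.059875204263888926 583 (0.49142539501190186, -0.3504180610179901) 0.0314493253827095 [ 0.4913261  -0.34990616]
rect ((0.43998274207115173, 0.09884418547153473), (0.32682180404663086, 0.17274832725524902), 73.5892562866211) [  116   193   157   103 10069]
0.05 0.085 7660 0.06889318297957814 ((0.4460631012916565, 0.09782415628433228), (0.32529428601264954, 0.15569815039634705), 73.6278076171875)
0.06 0.08 7566 0.0689142037871775 ((0.4466947913169861, 0.09954202175140381), (0.32176390290260315, 0.15027731657028198), 73.53074645996094)
0.115 0.145 1580 0.12797090200935524 ((0.44135746359825134, 0.09917385876178741), (0.3120722472667694, 0.06432245671749115), 75.44232940673828)
```

View pics/c.png

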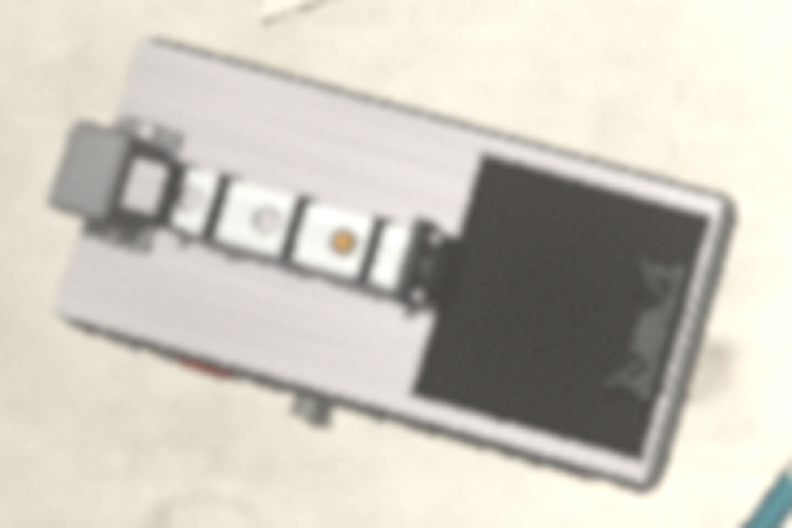

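The zoomed top view shows the brass button at crop (342,241), the sleeve running towards the mat, and the saddle on the right near (650,330). So shaker +y points left and slightly up in the image, giving a yaw of about -16.4°. Next I check IK and take a wrist look on the way.

```bash
cat >> h.py <<'E'
from scipy.spatial.transform import Rotation as Ro
def ori(yaw,s=1):
    x=np.array([np.cos(yaw),np.sin(yaw),0])*s   # closing line = shaker x
    z=np.array([0,0,-1.]); return Ro.from_matrix(np.stack([np.cross(x,z),x,z],1)).as_rotvec()
E
python3 - <<'E'
from h import *
from station import ctrl,imaging
f=pickle.load(open("f0.pkl","rb"))["top"]
hsv=cv2.cvtColor(f["color"],cv2.COLOR_BGR2HSV);m=cv2.inRange(hsv,(8,110,50),(30,255,255));m[:225]=0;m[255:]=0;m[:,:170]=0;m[:,195:]=0
v,u=np.nonzero(m);b=ray(f,u.mean(),v.mean(),.130);print(len(u),b)
yaw=np.deg2rad(73.6-90);Y=np.array([-np.sin(yaw),np.cos(yaw),0])
seat=b-.120*Y;print("seat",seat,"centre",b-.01*Y)
for s in(1,-1):
    for p in((.5554,-.231,.25),(.5554,-.231,.03),(*seat[:2],.25),(*seat[:2],.10),(*b[:2],.127),(*(b-.04*Y)[:2],.127),(.43,.09,.36)):
        q=ctrl.ik(np.array(p),ori(yaw,s));print(s,p,None if q is None else np.round(q,2))
f=imaging.grab_frame("wrist");print(f["T_tool_cam"].round(3))
E
```

```text
4 [0.44797545 0.10867793 0.13      ]
seat [ 0.41409447 -0.00643974  0.13      ] centre [0.44515203 0.09908479 0.13      ]
1 (0.5554, -0.231, 0.25) [-0.59  0.46  1.11  0.    1.57 -0.3 ]
1 (0.5554, -0.231, 0.03) [-0.59  0.67  1.41  0.    1.06 -0.3 ]
1 (np.float64(0.41409447424674894), np.float64(-0.00643974311423387), 0.25) [-0.3   0.12  1.6   0.    1.42 -0.02]
1 (np.float64(0.41409447424674894), np.float64(-0.00643974311423387), 0.1) [-0.3   0.31  1.86  0.    0.97 -0.02]
1 (np.float64(0.4479754490678941), np.float64(0.10867793383057303), 0.127) [-0.02  0.34  1.7   0.    1.1   0.27]
1 (np.float64(0.436681790794179), np.float64(0.07030537484897073), 0.127) [-0.11  0.31  1.75  0.    1.08  0.18]
1 (0.43, 0.09, 0.36) [-0.06  0.11  1.3   0.    1.73  0.22]
-1 (0.5554, -0.231, 0.25) [-0.59  0.46  1.11  0.    1.57  2.84]
-1 (0.5554, -0.231, 0.03) [-0.59  0.67  1.41  0.    1.06  2.84]
-1 (np.float64(0.41409447424674894), np.float64(-0.00643974311423387), 0.25) None
-1 (np.float64(0.41409447424674894), np.float64(-0.00643974311423387), 0.1) None
-1 (np.float64(0.4479754490678941), np.float64(0.10867793383057303), 0.127) [-0.02  0.34  1.7   0.    1.1  -2.88]
-1 (np.float64(0.436681790794179), np.float64(0.07030537484897073), 0.127) None
-1 (0.43, 0.09, 0.36) None
[[ 0.001 -0.959 -0.284  0.073]
 [ 1.     0.001  0.     0.001]
 [-0.    -0.284  0.959 -0.143]
 [ 0.     0.     0.     1.   ]]
```

```bash
python3 - <<'E'
from h import *
from station import ctrl,imaging
yaw=np.deg2rad(-16.4);Y=np.array([-np.sin(yaw),np.cos(yaw),0]);c=np.array([.4452,.0991,0])
ctrl.move_pose(c-.02*Y+[0,0,.33],ori(yaw))
p=ctrl.read_eef_pos();r=ctrl.read_tcp_rot();f=imaging.grab_frame("wrist")
T=np.eye(4);T[:3,:3]=Ro.from_rotvec(r).as_matrix();T[:3,3]=p;T=T@f["T_tool_cam"];f["T"]=T
pickle.dump(f,open("w1.pkl","wb"));cv2.imwrite("pics/w1.png",f["color"]);print(p,ctrl.read_clock(),f["fx"])
hsv=cv2.cvtColor(f["color"],cv2.COLOR_BGR2HSV);m=cv2.inRange(hsv,(8,110,50),(30,255,255))
n,l,st,ce=cv2.connectedComponentsWithStats(m)
for i in range(1,n):
    if st[i,4]>20: print(st[i],ce[i],ray(f,*ce[i],.130,T))
W=cloud(f,T);z=W[...,2]
for a,b in((.062,.078),(.123,.13)):
    q=W[(z>a)&(z<b)];print(a,len(q),np.median(q[:,2]),cv2.minAreaRect(q[:,:2].astype(np.float32)))
E
```

```text
[0.43945932 0.08049816 0.32987915] 2.1833 373.5424184298171
[ 67   0  65 105 883] [107.03171008  63.09173273] [0.32681188 0.21816267 0.13      ]
[81 17  9 19 40] [85.325 26.425] [0.32099109 0.24981419 0.13      ]
[269 141  12  11 102] [274.60784314 146.00980392] [0.4450721  0.10977522 0.13      ]
[ 529  252   31   59 1171] [547.58497011 280.94192997] [ 0.67277308 -0.09874508  0.13      ]
[519 296  41  46 906] [539.97792494 319.83002208] [ 0.66138586 -0.14259114  0.13      ]
0.062 33898 0.06890961453670469 ((0.40942543745040894, -0.03775739669799805), (0.5870798230171204, 0.48582303524017334), 34.509124755859375)
0.123 5820 0.12726231370274893 ((0.5632568001747131, 0.028543248772621155), (0.28413185477256775, 0.3559321165084839), 66.17910766601562)
```

View pics/w1.png

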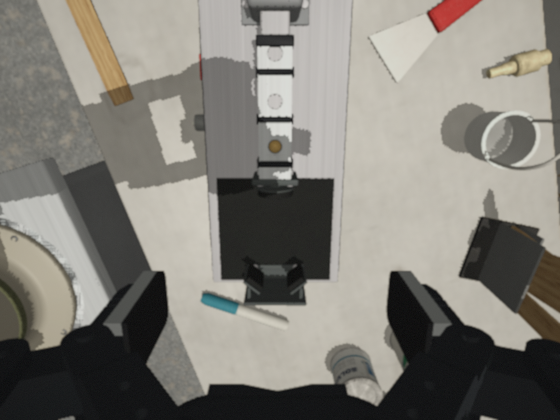

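The wrist view shows the button at (275,146), the free holes at (275,101) and (275,54), the saddle at about (276,280) and the mat between rows 180 and 280. The sleeve looks vertical, so the yaw is close. I refine it from the holes and the mat, then go above the tin.

```bash
python3 - <<'E'
from h import *
from station import ctrl,imaging
f=pickle.load(open("w1.pkl","rb"));T=f["T"];g=cv2.cvtColor(f["color"],cv2.COLOR_BGR2GRAY)
b=ray(f,274.6,146,.130,T)
s=g[20:175,240:310]; m=(s>185).astype(np.uint8)
W=cloud(f,T);z=W[...,2];k=np.zeros_like(g);k[20:175,240:310]=1
q=W[(k>0)&(z>.122)&(z<.1295)][:,:2].astype(np.float32);print("sleeve",len(q),cv2.minAreaRect(q))
vx,vy,x0,y0=cv2.fitLine(q,cv2.DIST_L2,0,.01,.01).ravel();print(np.degrees(np.arctan2(vy,vx)),"btn off line",(b[0]-x0)*vy-(b[1]-y0)*vx)
for u,v in((275,101),(275,54)):
    h=ray(f,u,v,.127,T);d=h-b;print(h,np.degrees(np.arctan2(d[1],d[0])),np.hypot(*d[:2]))
m=((g<45)&(z<.08)).astype(np.uint8);m[:175]=0;m[285:]=0;m[:,:205]=0;m[:,345:]=0
p=ray(f,217,180,.07,T),ray(f,333,180,.07,T),ray(f,335,278,.07,T),ray(f,218,279,.07,T);c=np.mean(p,0)
Y=(p[0]+p[1]-p[2]-p[3])/2;print("mat",c,np.linalg.norm(p[0]-p[1]),np.linalg.norm(Y),np.degrees(np.arctan2(Y[1],Y[0])))
yaw=np.deg2rad(-16.4)
ctrl.move_pose(np.array([.5554,-.231,.20]),ori(yaw))
p=ctrl.read_eef_pos();r=ctrl.read_tcp_rot();f=imaging.grab_frame("wrist")
T=np.eye(4);T[:3,:3]=Ro.from_rotvec(r).as_matrix();T[:3,3]=p;T=T@f["T_tool_cam"];f["T"]=T
pickle.dump(f,open("w2.pkl","wb"));cv2.imwrite("pics/w2.png",f["color"]);print(p,ctrl.read_clock())
W=cloud(f,T);z=W[...,2];q=W[(abs(z-.073)<.005)&(np.hypot(W[...,0]-.555,W[...,1]+.231)<.045)]
print(len(q),np.median(q[:,2]),cv2.minEnclosingCircle(q[:,:2].astype(np.float32)))
E
```

```text
sleeve 4412 ((0.45603621006011963, 0.1476738452911377), (0.13258127868175507, 0.034095149487257004), 73.22132110595703)
73.69743 btn off line 0.0003661589971450437
[0.45652849 0.14757484 0.127     ] 73.1283930863995 0.039488762871153923
[0.46749934 0.18491854 0.127     ] 73.37650570317341 0.07840988091944683
mat [0.41627019 0.00888495 0.07      ] 0.12774388071698936 0.12001182885402428 74.46673265866113
[ 0.55569052 -0.22991992  0.20087515] 3.575
5125 0.0721597191334723 ((0.551246166229248, -0.23077698051929474), 0.0312369205057621)
```

View pics/w2.png

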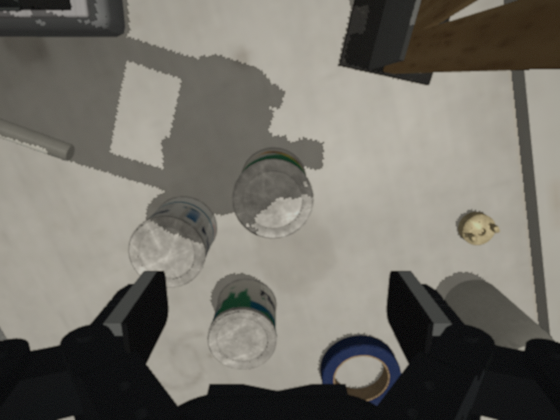

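The wrist view shows the colour tin at (273,193) with a green rim of its label, and the other two at (170,240) and (242,320). Its height of 74 mm confirms it's the right one. Wrist and top agree within about 4 mm, so I use the mean, grasp, and carry it over.

```bash
python3 - <<'E'
from h import *
from station import ctrl,imaging
yaw=np.deg2rad(-16.5);Y=np.array([-np.sin(yaw),np.cos(yaw),0]);o=ori(yaw)
ctrl.move_pose(np.array([.553,-.231,.12]),o)
ctrl.movel(np.array([.553,-.231,.024]),max_speed=.1)
F=ctrl.read_force();print("F",F)
ctrl.move_gripper(0.0,40);print("w",ctrl.read_gripper_width(),ctrl.read_gripper_force(),ctrl.read_eef_pos(),ctrl.read_force())
ctrl.movel(np.array([.553,-.231,.21]),max_speed=.15)
b=np.array([.4465,.1093,0]);seat=b-.120*Y;t=seat+.009*Y
ctrl.move_pose(t+[0,0,.21],o)
print("w",ctrl.read_gripper_width(),ctrl.read_gripper_force(),ctrl.read_eef_pos(),t,ctrl.read_force(),ctrl.read_clock())
f=imaging.grab_frame("scene");cv2.imwrite("pics/d.png",cv2.resize(f["color"][120:320,120:380],None,fx=3,fy=3))
E
```

```text
F [-0.46024343  1.10904456 -0.09529897]
w 0.714257253108302 43.43170166015625 [ 0.55321801 -0.23111908  0.02474071] [-0.61368041  0.49560013  6.44423429]
w 0.7177911621823676 43.833779096603394 [0.41593116 0.00213184 0.21012468] [0.4149743  0.00287101 0.        ] [-0.30145905  0.83259135 -2.93391275] 7.9
```

View pics/d.png

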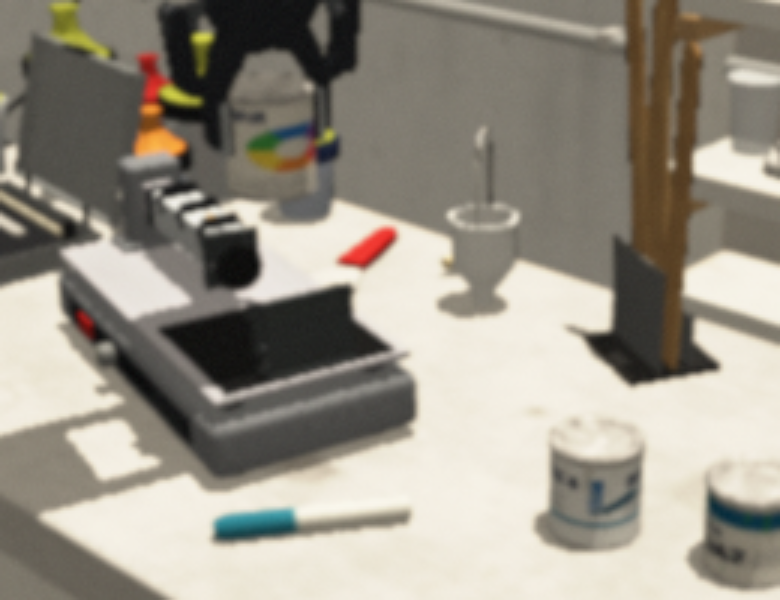

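The picture shows the colour-wheel tin held upright at (275,130) and the other tins undisturbed. Next I lower it until it touches the mat.

```bash
python3 - <<'E'
from h import *
from station import ctrl,imaging
yaw=np.deg2rad(-16.5);Y=np.array([-np.sin(yaw),np.cos(yaw),0]);o=ori(yaw)
b=np.array([.4465,.1093,0]);t=b-.111*Y
ctrl.movel(t+[0,0,.112],max_speed=.12);ctrl.movel(t+[0,0,.099],max_speed=.04)
f0=ctrl.read_force();print(f0)
for z in np.arange(.098,.0895,-.001):
    ctrl.movel(t+[0,0,z],max_speed=.02);F=ctrl.read_force()-f0
    if abs(F[2])>3 or np.hypot(F[0],F[1])>8: break
print(z,F,ctrl.read_eef_pos(),t)
ctrl.wait(.2);print(ctrl.read_force()-f0, ctrl.read_clock())
if z<.0965:
    ctrl.move_gripper(1.0);ctrl.wait(.2)
    p=ctrl.read_eef_pos();ctrl.movel(t+[0,0,.21],max_speed=.12)
    ctrl.move_pose(b+[0,0,.21],o);ctrl.move_gripper(0.0,20)
    ctrl.movel(b-.02*Y+[0,0,.33],max_speed=.25)
    p=ctrl.read_eef_pos();r=ctrl.read_tcp_rot();f=imaging.grab_frame("wrist")
    T=np.eye(4);T[:3,:3]=Ro.from_rotvec(r).as_matrix();T[:3,3]=p;T=T@f["T_tool_cam"];f["T"]=T
    W=cloud(f,T);z=W[...,2];s=b-.12*Y
    q=W[(abs(z-.143)<.006)&(np.hypot(W[...,0]-s[0],W[...,1]-s[1])<.05)]
    c,_=cv2.minEnclosingCircle(q[:,:2].astype(np.float32));d=np.array([*c,0])-np.array([.4451,.1098,0])
    print(len(q),np.median(q[:,2]),c,"shaker xy rel button",d@[np.cos(yaw),np.sin(yaw),0],d@Y,ctrl.read_clock())
    hsv=cv2.cvtColor(f["color"],cv2.COLOR_BGR2HSV);m=cv2.inRange(hsv,(8,110,50),(30,255,255));n,l,st,ce=cv2.connectedComponentsWithStats(m)
    for i in range(1,n):
        if st[i,4]>40: print(ce[i],ray(f,*ce[i],.130,T))
    cv2.imwrite("pics/w3.png",f["color"])
E
```

```text
[-0.48202204  0.56777847 -1.82604727]
0.094 [-2.67905384 -0.16258248 10.51497951] [0.41504303 0.00284522 0.09468145] [0.4149743  0.00287101 0.        ]
[-1.14551614 -0.18535268 10.60135874] 10.8417
847 0.14321553245710628 (0.41564029455184937, 0.008889681659638882) shaker xy rel button 0.00041353188052937963 -0.10512181307430253 14.4917
[112.10884354  82.71428571] [0.32606437 0.21208666 0.13      ]
[94.09937888 26.25465839] [0.3297297  0.25771277 0.13      ]
[276.86734694 156.37755102] [0.44531277 0.10989358 0.13      ]
[285.546875 230.359375] [0.43294387 0.0382649  0.13      ]
[548.20163488 288.14168937] [ 0.67227803 -0.09744495  0.13      ]
[541.84848485 328.67502612] [ 0.66180715 -0.14410309  0.13      ]
```

View pics/w3.png

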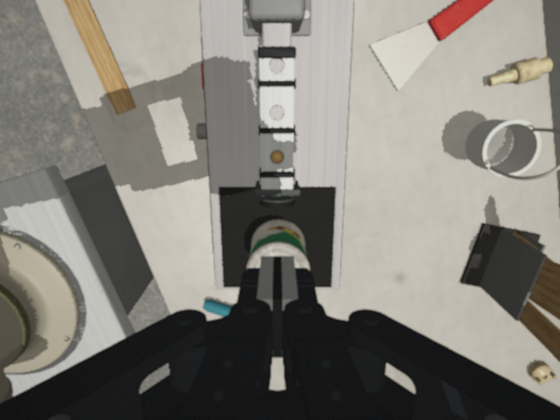

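The wrist view shows the tin upright on the mat around (277,245), let go, about 15 mm short of home. The button is at (277,156) and unchanged. Next I press and slide.

```bash
python3 - <<'E'
from h import *
from station import ctrl,imaging
yaw=np.deg2rad(-16.5);Y=np.array([-np.sin(yaw),np.cos(yaw),0]);o=ori(yaw)
b=np.array([.4463,.1093,0])
P=lambda y,z:b+y*Y+[0,0,z]
ctrl.move_pose(P(.003,.16),o);print(ctrl.read_gripper_width())
ctrl.movel(P(.003,.136),max_speed=.08);f0=ctrl.read_force();G=lambda:ctrl.read_force()-f0
for z in np.arange(.134,.1215,-.001):
    ctrl.movel(P(.003,z),max_speed=.03);F=G();print(round(z,4),F.round(1),ctrl.read_eef_pos()[2].round(4))
    if F[2]>13: break
ctrl.wait(.1);print("press",G().round(1),ctrl.read_clock())
for y in np.arange(.001,-.0181,-.002):
    ctrl.movel(P(y,z),max_speed=.04);F=G();print(round(y,4),"Fy",round(F@Y,1),"Fz",F[2].round(1),"y",round((ctrl.read_eef_pos()-b)@Y,4))
    if np.linalg.norm(F)>50: break
print(ctrl.read_clock(),z)
E
```

```text
0.002608476937160112
0.134 [-0.5  0.8 -1.4] 0.1343
0.133 [-0.9  0.3 -0.8] 0.133
0.132 [-0.3  0.6 -0.2] 0.132
0.131 [-0.9  0.7  2.3] 0.1311
0.13 [0.1 0.1 2. ] 0.1301
0.129 [-1.1 -0.3  3. ] 0.129
0.128 [-0.4  0.3  4.6] 0.128
0.127 [-0.6  0.8  4.8] 0.1271
0.126 [-4.  -0.1 14.8] 0.1269
press [-3.2 -0.1 13.7] 18.0167
0.001 Fy 3.0 Fz 13.6 y 0.0015
-0.001 Fy 5.4 Fz 13.4 y -0.0002
-0.003 Fy 5.2 Fz 10.7 y -0.002
-0.005 Fy 5.7 Fz 10.8 y -0.004
-0.007 Fy 5.9 Fz 10.3 y -0.006
-0.009 Fy 2.3 Fz 10.1 y -0.0085
-0.011 Fy -0.4 Fz 11.7 y -0.0109
-0.013 Fy -2.0 Fz 11.7 y -0.013
-0.015 Fy -1.3 Fz 11.9 y -0.015
-0.017 Fy -1.1 Fz 12.5 y -0.017
20.5167 0.126
```

```bash
python3 - <<'E'
from h import *
from station import ctrl,imaging
a=imaging.grab_frame("wrist")["color"];s=imaging.grab_frame("scene")["color"]
x=cv2.resize(a[0:300,150:410],(520,600));y=cv2.resize(s[150:280,130:260],(280,280));z=np.zeros((600,280,3),np.uint8);z[:280]=y
cv2.imwrite("pics/e.png",np.hstack([x,z]))
E
```

```text
(no output)
```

View pics/e.png

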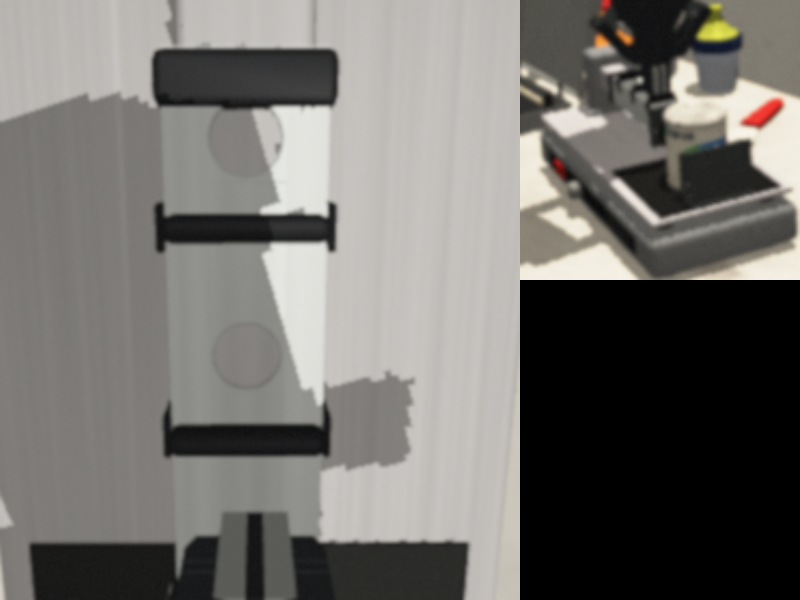

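The close view shows free holes at crop (247,355) and (245,137), the lips, and the finger between them with no brass visible. I measure the sleeve's travel from hole 2.

```bash
python3 - <<'E'
from h import *
from station import ctrl,imaging
yaw=np.deg2rad(-16.5);Y=np.array([-np.sin(yaw),np.cos(yaw),0]);b=np.array([.4463,.1093,0])
p=ctrl.read_eef_pos();r=ctrl.read_tcp_rot();f=imaging.grab_frame("wrist")
T=np.eye(4);T[:3,:3]=Ro.from_rotvec(r).as_matrix();T[:3,3]=p;T=T@f["T_tool_cam"]
for u,v in((150+247/2,355/2),(150+245/2,137/2)):print((ray(f,u,v,.127,T)-b)@Y)
print(p,ctrl.read_force(),ctrl.read_joint_torque().round(1))
E
```

```text
0.02605033996276428
0.06594640516211495
[0.44223146 0.09276578 0.12686807] [-0.05621243 -2.17012326 12.83362171] [  0.5 -31.5 -15.1   0.3  -0.1  -0. ]
```

The sleeve has travelled 14 mm and the button is under its wall. I ease off the downward force and push on.

```bash
python3 - <<'E'
from h import *
from station import ctrl,imaging
yaw=np.deg2rad(-16.5);Y=np.array([-np.sin(yaw),np.cos(yaw),0])
b=np.array([.4463,.1093,0]);P=lambda y,z:b+y*Y+[0,0,z]
z=.1285
ctrl.movel(P(-.018,z),max_speed=.03);f0=ctrl.read_force();print(f0.round(1))
ctrl.movel(P(-.036,z),max_speed=.04);print("Fy",round(ctrl.read_force()@Y,1))
for y in np.arange(-.037,-.0471,-.001):
    ctrl.movel(P(y,z),max_speed=.03);F=ctrl.read_force();e=(ctrl.read_eef_pos()-b)@Y
    print(round(y,4),"Fy",round(F@Y,1),"Fz",F[2].round(1),"y",round(e,4))
    if F@Y>22: break
p=ctrl.read_eef_pos();r=ctrl.read_tcp_rot();f=imaging.grab_frame("wrist")
T=np.eye(4);T[:3,:3]=Ro.from_rotvec(r).as_matrix();T[:3,3]=p;T=T@f["T_tool_cam"];f["T"]=T
pickle.dump(f,open("w4.pkl","wb"));print(ctrl.read_clock())
hsv=cv2.cvtColor(f["color"],cv2.COLOR_BGR2HSV);m=cv2.inRange(hsv,(8,110,40),(30,255,255));n,l,st,ce=cv2.connectedComponentsWithStats(m)
for i in range(1,n):
    if st[i,4]>40 and 200<ce[i][0]<350: d=ray(f,*ce[i],.130,T)-b;print(st[i],"brass",d@Y)
E
```

```text
[0.7 1.6 0.6]
Fy 0.0
-0.037 Fy -0.4 Fz 0.7 y -0.0371
-0.038 Fy -0.0 Fz -0.5 y -0.0381
-0.039 Fy 0.1 Fz -0.3 y -0.0392
-0.04 Fy -0.8 Fz -0.2 y -0.0401
-0.041 Fy -0.6 Fz -0.1 y -0.0411
-0.042 Fy -0.5 Fz -0.3 y -0.0421
-0.043 Fy 5.7 Fz -1.2 y -0.0427
-0.044 Fy 6.0 Fz -0.7 y -0.0435
-0.045 Fy 8.5 Fz 0.0 y -0.0443
-0.046 Fy 12.1 Fz -1.2 y -0.0447
-0.047 Fy 17.1 Fz -2.1 y -0.0451
24.3167
[261 160  29  27 593] brass -0.00012201377434589105
```

The brass button shows in the second hole and the force is rising, so the sleeve is locked. I back off, lift and verify.

```bash
python3 - <<'E'
from h import *
from station import ctrl,imaging
yaw=np.deg2rad(-16.5);Y=np.array([-np.sin(yaw),np.cos(yaw),0])
b=np.array([.4463,.1093,0]);P=lambda y,z:b+y*Y+[0,0,z]
ctrl.movel(P(-.039,.1285),max_speed=.04);print(ctrl.read_force().round(1))
ctrl.movel(P(-.039,.17),max_speed=.08);ctrl.movel(P(.02,.34),max_speed=.2);ctrl.wait(.3)
p=ctrl.read_eef_pos();r=ctrl.read_tcp_rot();f=imaging.grab_frame("wrist")
T=np.eye(4);T[:3,:3]=Ro.from_rotvec(r).as_matrix();T[:3,3]=p;T=T@f["T_tool_cam"]
W=cloud(f,T);z=W[...,2];s=b-.12*Y
q=W[(abs(z-.143)<.006)&(np.hypot(W[...,0]-s[0],W[...,1]-s[1])<.05)]
c,R=cv2.minEnclosingCircle(q[:,:2].astype(np.float32));d=np.array([*c,0])-np.array([.4452,.1098,0])
print(len(q),np.median(q[:,2]),R,"tin rel button",d@[np.cos(yaw),np.sin(yaw),0],d@Y,ctrl.read_clock())
sc=imaging.grab_frame("scene")["color"]
cv2.imwrite("pics/g.png",np.hstack([cv2.resize(f["color"][60:360,150:410],(520,600)),cv2.resize(sc[150:280,130:260],(280,600))]))
E
```

```text
[-0.3  0.4  0.2]
0 nan 0.0 tin rel button -0.39568166111482883 -0.23172203835071395 26.7333
  return _methods._mean(a, axis=axis, dtype=dtype,
  ret = ret.dtype.type(ret / rcount)
```

View pics/g.png

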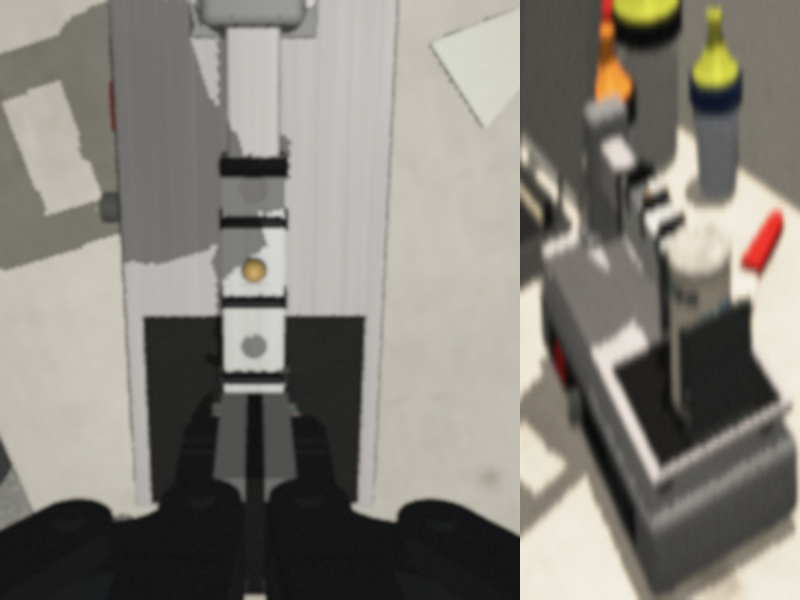

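The brass button sits in the middle hole (254,270), so the sleeve is at its second hole. The tin is hidden by the fingers here, so I swing clear and check it from the top camera.

```bash
python3 - <<'E'
from h import *
from station import ctrl,imaging
yaw=np.deg2rad(-16.5);Y=np.array([-np.sin(yaw),np.cos(yaw),0]);X=np.array([np.cos(yaw),np.sin(yaw),0])
ctrl.set_joints([1.096,0.1,1.297,0,1.6,-0.215])
f=imaging.grab_frame("top");W=cloud(f);z=W[...,2];b=np.array([.4480,.1087,0]);s=b-.12*Y
q=W[(z>.138)&(z<.15)&(np.hypot(W[...,0]-s[0],W[...,1]-s[1])<.05)]
c,R=cv2.minEnclosingCircle(q[:,:2].astype(np.float32));d=np.array([*c,0])-b
print(len(q),np.median(q[:,2]),np.ptp(q[:,2]),R,"tin rel button",d@X,d@Y,ctrl.read_clock())
A=np.c_[q[:,:2],np.ones(len(q))];print("tilt",np.linalg.lstsq(A,q[:,2],rcond=None)[0][:2])
cv2.imwrite("pics/i.png",cv2.resize(f["color"][185:305,105:285],None,fx=4.4,fy=4.4,interpolation=2))
E
```

```text
658 0.14210894800685991 0.01145488584179466 0.031215757131576538 tin rel button 0.0017685242849280896 -0.11947542594872514 28.5833
tilt [ 0.00031484 -0.0135012 ]
```

View pics/i.png

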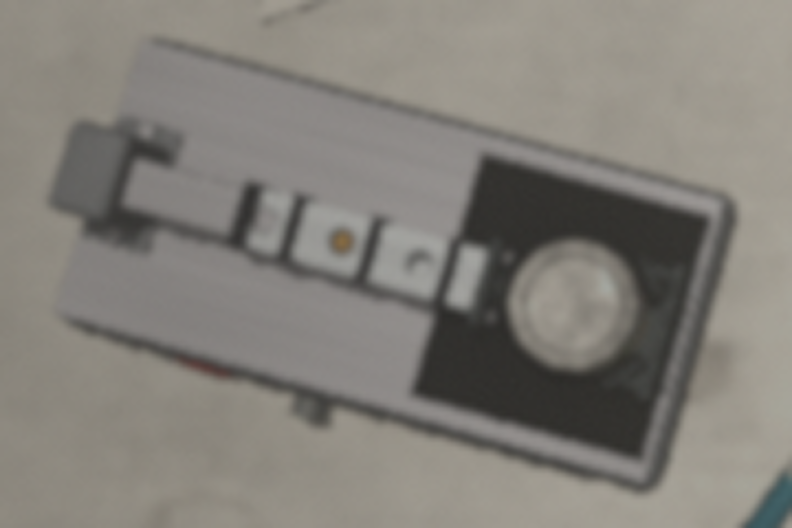

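The tin at (573,303) stands upright, held between the pad and the saddle, within 2 mm of its place. The button at (342,241) is out in the middle hole, and the robot is clear. I hand the job in.

```bash
python3 -c "
from station import ctrl
print(ctrl.close_job())"
```

```text
the job is handed in; nothing more can be done
None
```

The colour-wheel tin is clamped upright in the saddle, with the sleeve locked at its second hole and the button sprung out; I handed the job in at about 29 s, and no verdict came back.

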